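# Open the filter bay of the wax-dust collector

### The job

The filter of the low white dust collector is due for a change. Press the grey snap tab on the block behind its grille cover straight in until the cover springs free, then push the cover with a fingertip along its rails towards the padded hand rest until it is wholly out of the rails and lies flat on the rest, clear of the filter bay. Only press and push: the cover must not be picked up, and the jar, the wax tube and the brush beside the collector stay where they are.

Things in the scene. Friction and masses are not known exactly. Their poses are not given: they have to be found in the camera images.
- dust_collector: Low white desktop dust collector, fixed on the bench, 227 mm long (x), 150 wide (y). Origin: under its middle, on the bench; +x to its rear (the tab, at the robot's right), -x to its front (the hand rest, at the left), z up. Rear block: x = 73 to 112 mm, top 41 mm above the bench, with the tab at y = 0 and a 20 mm knob, 9 mm high, at x = 93, y = -50. Filter bay: x = -4 to 73.
- rail_end (a point): Point midway between the front ends of the two guide rails, at the level on which the cover slides; at x = -4, y = 0, z = 34 mm of the collector. The rails flank the filter bay at y = +-46 to +-57 mm from here to x = +74; their lips hold the cover down, tops 44 mm above the bench.
- rest_top (a point): Centre of the flat hand rest with dark grey pad, at x = -60, y = 0, z = 34 mm of the collector; the rest reaches from x = -115 to -4 mm and over y = +-75 mm.
- tab_top (a point): Centre of the top of the snap tab: grey push pad 20 (collector's x) by 30 mm (y) in the rear block, at x = +92, y = 0, z = 48 mm of the collector; stands 7 mm out of the block. Pressed straight down.
- snap_tab (a joint): Travel of the snap tab, m: 0 = out, 0.0055 = pressed to its stop. Sprung: 2.4 N to start, about 7 N at the stop, a little more for friction; comes out again when let go. From about 0.0042 on its nose has left the window in the cover, and two spring pins throw the cover about 13 mm towards the hand rest; after that the nose cannot catch it again.
- filter_cover: Loose grey grille cover, 82 (x) by 100 mm (y), plate 5 mm thick, about 90 g. Origin: centre of its underside; axes as the collector's. Seated: origin at x = +30, y = 0, z = 34 mm of the collector; sprung free: x about +17; its rear edge has left the rails when x < -45. It slides at one level from the bay on to the rest.
- ridge_face (a point): Middle of the upright rear face of the finger ridge on the cover, at x = +16, y = 0, z = 11 mm of the cover. The ridge is 50 mm wide (y) and stands 12 mm above the plate; a fingertip pushes on this face towards -x; in front of it the ridge ramps down. Behind it the plate is flat for 25 mm to the rear edge, but for the nose's window.
- talc_jar: Small white jar with blue lid, 39 mm across, 62 mm high, on the bench behind the collector's tab (its +x). Origin: centre of its underside.
- wax_tube: Upright blue wax tube, 28 mm across, 60 mm high, on the bench behind the collector's tab (its +x). Origin: centre of its underside.
- dust_brush: Wooden brush, 167 mm long, 15 wide, 11 high, lying along the collector's far side (its +y). Origin: centre of its underside.
- lamp_head (a point): Centre of the fixed head of the bench lamp, left of the work: a box 80 (world x) by 360 (y) by 80 mm (z), solid for the arm. The edge of the fixed overhead shelf is at x = 0.70, 0.44 m above the bench.
There are look-alikes about, which are no part of the job. What is shaped like the filter_cover but red is not meant.

How it is judged:
By the outcome, as a careful person would: the job done as asked, in the order asked, and still so for the second after the job is handed in, with the robot touching nothing.
It also fails if it takes over 45 s, if anything falls off the work surface, if the arm or the gripper's body presses on something with over 40 N, if the wrist force passes 120 N, or if a joint passes its speed limit or range.

### The arm

A 7-joint arm with a two-finger parallel gripper is mounted at the origin on a cart in front of the work surface, level with it; the furniture and walls round the work are solid. World frame = base frame: x ahead of the robot, y to its left, z up, the work surface at z = 0. Lengths are in m, angles in rad, forces in N, time in s.
With the tool pointing down it reaches from about 0.425 to 1.025 m from the base axis. Payload 3.6 kg.
Tool frame: the origin (TCP) lies at the centre of the arm's flange, where the gripper is bolted on; the fingertips stand r.tcp_to_tips ahead of it and the grasp point (between the pads) lies 155 mm ahead of it (r.tcp_to_tips is the distance from the TCP to the fingertips, in m); z points along the fingers, y is the line along which they close (so a half turn about z gives the same grasp; the last joint's range is limited). The gripper opens to 85 mm and grips with 20 to 120 N. Pads are 22 mm wide; open, the fingers measure 114 mm over their backs; the gripper's body (76 mm by 85 mm) begins 54 mm behind the grasp point. The pads swing forward as they close: fully open they stand 13 mm farther back than shut.
Start: joints at [-1.302, 0.591, 0.048, 1.609, -0.033, 0.943, -0.034], TCP at [0.257, 0.678, 0.405] pointing down, gripper open.
Joint ranges: [-2.69, 2.69], [-0.47, 2.24], [-1.27, 1.36], [0.19, 2.51], [-1.53, 4.68], [0.08, 2.07], [-3.09, 3.09]. Speed limits (rad/s): [2.57, 2.57, 3.14, 3.14, 3.14, 3.14, 3.14].

### API

Orientations are given as a unit quaternion [w, x, y, z].
In Python, from station import r gives the robot as it stands. The module is installed in compiled form; this text tells all that it offers.
- The arm moves only by the shell command python3 -m jog 'ROWS' [FORCE]. ROWS is JSON, a list of rows, each a list of 3 entries, a list of its own where there are three numbers: the turn, a rotation vector about the tool's x, y, z in degrees, then the shift along the tool's x, y, z in mm, then the opening, from -1 (shut) to 1 (fully open). In form: [[[ax, ay, az], [dx, dy, dz], gripper], ...]. A call has 1 to 10 rows; each row is the pose to reach, as a shift and turn from the pose commanded when the call began, along the tool's axes at that moment; what a row does not reach only later rows make up. A row lasts 1/12 s, in which the tool goes at most 41.7 mm and 7.16 degrees, less where a joint would pass 70% of its speed; a pose out of reach is approached as far as the arm can. A call with a gripper value outside its range is refused whole. The fingers move at their own pace and stop on an object; FORCE is the grip in N (left out, the last holds). Time passes only in rows, so rows that repeat a pose let the fingers close. It gives the time, the measured TCP pose, the force, the opening and the grip force at its end, in the units of the state.
- r.observe(): the state, without advancing time (a new reading comes with each control period).
- r.grab_frame(name): name is "side" or "top" or "wrist"; returns the picture (400x640x3 uint8, red, green, blue); there is no depth.
- r.camera_params(name): a dict with "intrinsics" (3x3 intrinsics, pixels), "D" ([k1, k2, p1, p2, k3] as OpenCV has them; the pictures are not rectified), "T" (4x4, takes a point from camera to world coordinates); the wrist camera has in their place "tool_from_camera" (4x4, takes a point from camera to tool coordinates, whose origin is the TCP and whose axes are the flange's). Camera axes: x right, y up, looking along -z (the intrinsics and any distortion apply to the point x, -y, -z); pixel columns grow to the right and rows downward; lengths in m; the calibration is good to about 2 mm. A picture is of the moment at which its call begins: read the wrist's pose just before it. camera_params takes no time and is no camera call.
- r.finish_job(): hands the job in; it is judged then, once.
The state is a dict: "time_s": time; "joint_positions": joint angles; "qvel": joint speeds; "joint_torque": joint torques, N m; "tool_pos": TCP position; "ee_rot": TCP orientation; "contact_force": force on the tool from outside, world axes, zero at the start; "ft_torque": the same for the moment, N m; "gripper_width": finger opening in m; "gripper_force": force on a finger pad.
Only numpy, scipy, OpenCV 4.12 (cv2) and the standard library are available. Lean on these libraries where they do the work, as an engineer would, in place of code of your own. Each camera call takes 0.05 s, during which the arm holds its last target. There are 200 camera calls.

## Working session

There is one attempt and no reset: what is moved stays moved. The work goes in short steps, Python scripts to look and compute and a shell command to move; the robot and the scene stay as the last step left them, time stands still between calls to the robot, and variables do not carry over. Pictures are saved under pics/ and viewed, at most 10 in all, crops included, and the job is handed in when it is done.

```bash
mkdir -p pics; python3 - <<'E'
from station import r
import cv2,numpy as np
print(r.observe()); print(r.tcp_to_tips)
for n in("top","side"):
    cv2.imwrite(f"pics/{n}0.png",r.grab_frame(n)[:,:,::-1]); p=r.camera_params(n); print(n,{k:np.round(v,4).tolist() for k,v in p.items()})
E
```

```text
{'time_s': 0.0, 'joint_positions': array([-1.30249405,  0.59212835,  0.04831979,  1.60982213, -0.03327265,
        0.94270161, -0.03369994]), 'qvel': array([ 0.00066172,  0.0003365 , -0.00089484,  0.00097178, -0.00023311,
        0.00010065,  0.00014433]), 'joint_torque': array([-1.28142860e-04, -5.48700500e+01,  1.54651970e+00, -1.98114485e+01,
        9.40650178e-03,  9.09627794e-03, -7.20676809e-06]), 'tool_pos': array([0.25645277, 0.67766167, 0.40353445]), 'ee_rot': array([-1.23284495e-04,  1.79876551e-01,  9.83688546e-01, -1.12073802e-03]), 'contact_force': array([-0.97789418, -0.10095029, -0.03989577]), 'ft_torque': array([ 0.00977692, -0.06212515,  0.0088783 ]), 'gripper_force': 0.0, 'gripper_width': 0.08551346373113658}
0.1734
top {'intrinsics': [[414.8344, 0.0, 322.6161], [0.0, 414.8344, 195.1248], [0.0, 0.0, 1.0]], 'D': [-0.0962, 0.0, 0.0, 0.0, 0.0], 'T': [[-0.0003, 0.9977, -0.0671, 0.5028], [-1.0, -0.0006, -0.004, 0.0648], [-0.004, 0.0671, 0.9977, 1.3889], [0.0, 0.0, 0.0, 1.0]]}
side {'intrinsics': [[442.4896, 0.0, 320.5364], [0.0, 442.4896, 199.1638], [0.0, 0.0, 1.0]], 'D': [0.0125, 0.0, 0.0, 0.0, 0.0], 'T': [[0.9078, 0.18, -0.3788, 0.0802], [-0.4191, 0.4236, -0.8031, -0.9447], [0.0159, 0.8878, 0.46, 0.7368], [0.0, 0.0, 0.0, 1.0]]}
```

View pics/top0.png

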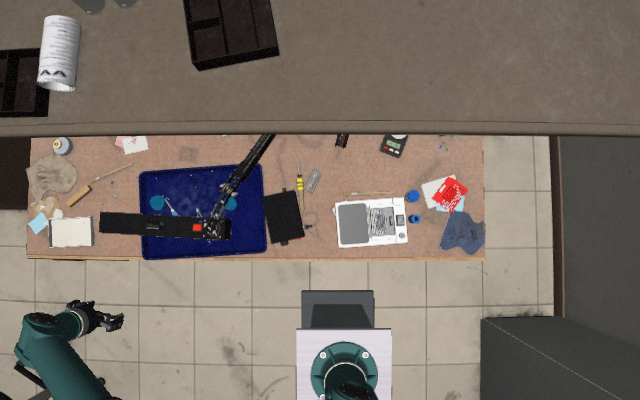

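View pics/side0.png

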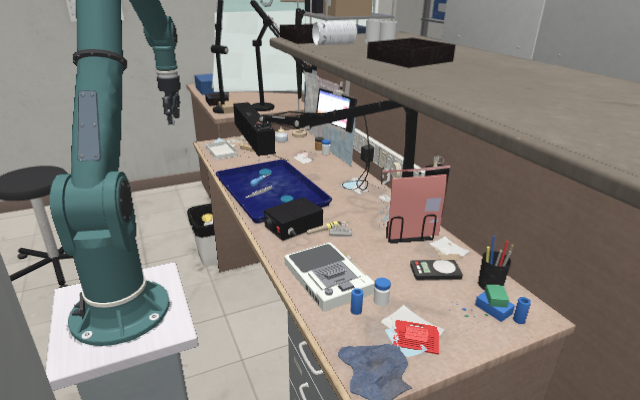

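The top view shows the collector at about (335–408, 197–247), with the tab end at right and the jar and tube at (412,196) and (415,219). In the side view it is at (285–372, 245–305). I'll enlarge both crops.

```bash
cat > h.py <<'E'
from station import r
import cv2,numpy as np
from scipy.spatial.transform import Rotation as R
def camT(n,o=None):
    p=r.camera_params(n)
    if n!="wrist": return p,np.array(p["T"])
    T=np.eye(4);q=o["ee_rot"];T[:3,:3]=R.from_quat([q[1],q[2],q[3],q[0]]).as_matrix();T[:3,3]=o["tool_pos"]
    return p,T@np.array(p["tool_from_camera"])
def pix2w(n,uv,z,o=None):
    p,T=camT(n,o)
    u=cv2.undistortPoints(np.array(uv,float).reshape(-1,1,2),np.array(p["intrinsics"]),np.array(p["D"])).reshape(-1,2)
    d=np.c_[u[:,0],-u[:,1],-np.ones(len(u))]@T[:3,:3].T
    return T[:3,3]+d*((np.broadcast_to(z,len(u))-T[2,3])/d[:,2])[:,None]
def w2pix(n,P,o=None):
    p,T=camT(n,o)
    c=(np.array(P,float).reshape(-1,3)-T[:3,3])@T[:3,:3]
    return cv2.projectPoints(c*[1,-1,-1],np.zeros(3),np.zeros(3),np.array(p["intrinsics"]),np.array(p["D"]))[0].reshape(-1,2)
E
python3 - <<'E'
import cv2,numpy as np
a=cv2.imread("pics/top0.png")[185:260,325:435]; b=cv2.imread("pics/side0.png")[235:325,275:405]
a=cv2.resize(a,None,fx=6,fy=6,interpolation=2)[:,:]; b=cv2.resize(b,None,fx=6,fy=6,interpolation=2)
cv2.imwrite("pics/c1.png",a);cv2.imwrite("pics/c2.png",b)
E
```

```text
(no output)
```

View pics/c1.png

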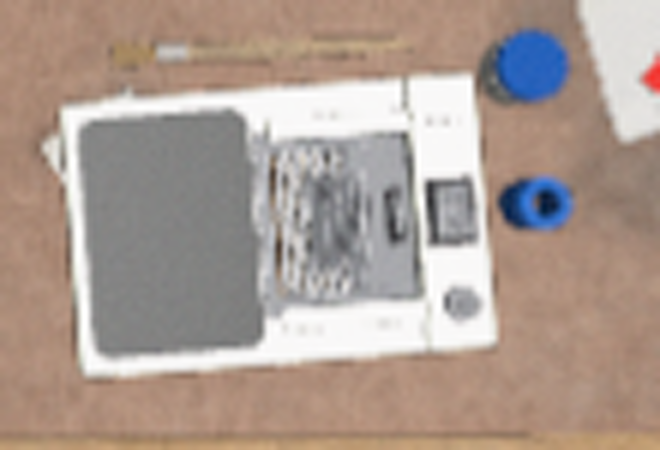

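View pics/c2.png

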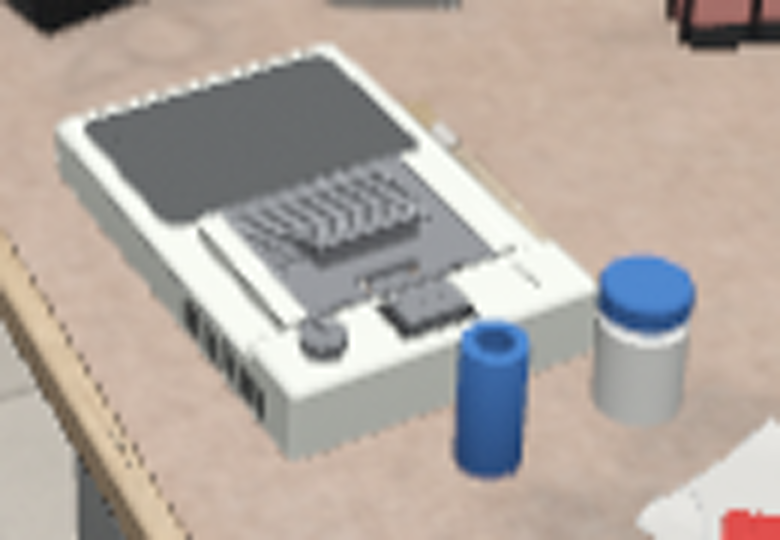

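c1 (scale 6, origin 325,185) gives corners (62,105), (474,75), (497,345), (86,377), tab (452,210) and knob (462,302). In c2 (origin 275,235) the tab is at (430,303), the knob at (323,330) and the rear corners at (290,400) and (600,290). Next I'll fit the pose.

```bash
cat > fit.py <<'E'
from h import *
from scipy.optimize import least_squares
M=np.array([[-115,75,34],[112,75,41],[112,-75,41],[-115,-75,34],[92,0,48],[93,-50,50]])/1e3
t=(np.array([[62,105],[474,75],[497,345],[86,377],[452,210],[462,302]])+.5)/6-.5+[325,185]
s=(np.array([[325,45],[600,290],[290,400],[60,130],[430,303],[323,330]])+.5)/6-.5+[275,235]
def W(p,M): c,q=np.cos(p[2]),np.sin(p[2]); return M@np.array([[c,q,0],[-q,c,0],[0,0,1]])+[p[0],p[1],0]
for nm,cs in(("top",[("top",t)]),("side",[("side",s)]),("both",[("top",t),("side",s)])):
    f=lambda p:np.concatenate([(w2pix(n,W(p,M))-u).ravel() for n,u in cs])
    R_=least_squares(f,[.57,-.1,-1.5+1.5],loss="soft_l1"); print(nm,R_.x,np.round(R_.fun,1))
p=R_.x
print("tab",W(p,M[4:5]),"ridge seated",W(p,np.array([[.046,0,.045]])))
jt=(np.array([[533,66],[540,203]])+.5)/6-.5+[325,185]
print("jar,tube",pix2w("top",jt,[.062,.06]))
E
python3 fit.py; python3 -c "
from h import *
print(r.camera_params('wrist')); print(camT('wrist',r.observe())[1])"
```

```text
top [ 0.50604698 -0.0890046  -1.49413222] [-0.4 -0.3  0.2 -0.8  0.4  0.2 -0.8  0.3  0.2  0.1  0.3  0.2]
side [ 0.50465843 -0.09202973 -1.49208836] [ 0.7 -0.6  0.6 -0.2  0.3  0.3 -1.9 -0.9 -0.5 -0.1 -0.   1.1]
both [ 0.50567983 -0.09013259 -1.49367784] [-0.1 -0.2  0.5 -0.7  0.8  0.3 -0.5  0.5  0.6  0.2  0.7  0.3  0.8 -1.
  0.5 -0.7  0.3 -0.3 -1.8 -1.4 -0.6 -0.7 -0.   0.5]
tab [[ 0.5127677  -0.18185915  0.048     ]] ridge seated [[ 0.50922376 -0.13599587  0.045     ]]
jar,tube [[ 0.59039498 -0.22213645  0.062     ]
 [ 0.51702467 -0.22533177  0.06      ]]
{'intrinsics': array([[292.3489533 ,   0.        , 321.02497323],
       [  0.        , 292.3489533 , 196.92173003],
       [  0.        ,   0.        ,   1.        ]]), 'D': array([-0.01163619,  0.        ,  0.        ,  0.        ,  0.        ]), 'tool_from_camera': array([[ 1.13852660e-03,  9.64769383e-01,  2.63094549e-01,
         6.60613112e-02],
       [ 9.99998272e-01, -1.48514956e-03,  1.11861762e-03,
         8.18728732e-05],
       [ 1.46994279e-03,  2.63092821e-01, -9.64769406e-01,
         3.06484127e-02],
       [ 0.00000000e+00,  0.00000000e+00,  0.00000000e+00,
         1.00000000e+00]])}
[[ 0.35281254 -0.90302264 -0.24509882  0.19467971]
 [ 0.93568759  0.3395196   0.09599568  0.70110519]
 [-0.00347042 -0.26320441  0.96473385  0.37300748]
 [ 0.          0.          0.          1.        ]]
```

```bash
python3 - <<'E'
from h import *
def ray(n,uv):
    a=pix2w(n,[uv],0.)[0];return camT(n)[1][:3,3],a
for tu,su in(((165,226),(254,130)),):
    o1,a=ray("top",tu);o2,b=ray("side",su);d1=a-o1;d2=b-o2
    k=np.linalg.lstsq(np.c_[d1,-d2],o2-o1,rcond=None)[0];print(o1+k[0]*d1,o2+k[1]*d2)
print(pix2w("top",[[99,222],[231,228],[165,213],[165,240]],.35))
E
cat > plan.py <<'E'
# prints shift (mm) in current tool axes & turn to hover target x,y,z with tool y along collector +y
import sys
from h import *
x,y,z,yaw=map(float,sys.argv[1:5]); o=r.observe();q=o["ee_rot"];A=R.from_quat([q[1],q[2],q[3],q[0]])
e=np.array([np.cos(yaw),np.sin(yaw),0]); ex=-e; ez=np.array([0,0,-1.]); G=R.from_matrix(np.c_[ex,np.cross(ez,ex),ez])
print("pos",o["tool_pos"],"F",o["contact_force"],"t",o["time_s"],"j",np.round(o["joint_positions"],2))
print("turn",np.round((A.inv()*G).as_rotvec(degrees=True),2),"shift",np.round(A.inv().apply(np.array([x,y,z])-o["tool_pos"])*1e3,1))
E
python3 plan.py 0.505 -0.10 0.40 -1.4937; python3 plan.py 0.40 0.25 0.40 -1.4937
```

```text
[0.49339508 0.5148099  0.23250504] [0.50275004 0.51164062 0.2311953 ]
[[0.50346996 0.64632643 0.35      ]
 [0.49003963 0.29907964 0.35      ]
 [0.52735316 0.46977235 0.35      ]
 [0.45891731 0.46843047 0.35      ]]
pos [0.25645557 0.67770952 0.40366387] F [ 1.30287973 -0.24142608  0.54465115] t 0.1 j [-1.3   0.59  0.05  1.61 -0.03  0.94 -0.03]
turn [-0.1   0.07 64.86] shift [-507.7 -639.4    5. ]
pos [0.25645557 0.67770952 0.40366387] F [ 1.30287973 -0.24142608  0.54465115] t 0.1 j [-1.3   0.59  0.05  1.61 -0.03  0.94 -0.03]
turn [-0.1   0.07 64.86] shift [-285.6 -349.2    4.4]
```

```bash
python3 plan.py 0.34 0.28 0.43 -1.4937
```

```text
pos [0.25645557 0.67770952 0.40366387] F [ 1.30287973 -0.24142608  0.54465115] t 0.1 j [-1.3   0.59  0.05  1.61 -0.03  0.94 -0.03]
turn [-0.1   0.07 64.86] shift [-218.9 -342.5  -25.6]
```

```bash
python3 -m jog '[[[0,0,3],[-20,-31,-6],-1],[[0,0,6],[-40,-62,-12],-1],[[0,0,9],[-62,-97,-16],-1],[[0,0,12],[-84,-131,-20],-1],[[0,0,16],[-106,-166,-26],-1],[[0,0,20],[-128,-200,-26],-1],[[0,0,24],[-150,-235,-26],-1],[[0,0,27],[-172,-269,-26],-1],[[0,0,30],[-194,-304,-26],-1],[[0,0,33],[-216,-338,-26],-1]]'; python3 plan.py 0.505 -0.11 0.37 -1.4937
```

```text
time_s: 0.93
tool_pos: [0.3388, 0.2832, 0.4305]
ee_rot: [-0.0, 0.453, 0.892, -0.0]
contact_force: [1.5, -0.2, 0.0]
gripper_width: 0.0006
gripper_force: 0.0
pos [0.33877301 0.28321263 0.43054096] F [ 1.50067223 -0.20222497  0.02511415] t 0.9333 j [-1.02  0.2   0.26  2.2  -0.08  0.75 -0.08]
turn [-3.000e-02  1.000e-02  3.172e+01] shift [-415.6  -97.6   60.6]
```

```bash
python3 -m jog '[[[0,0,4],[-40,-9,0],-1],[[0,0,8],[-80,-18,0],-1],[[0,0,12],[-120,-28,0],-1],[[0,0,16],[-160,-38,5],-1],[[0,0,20],[-200,-47,15],-1],[[0,0,24],[-240,-56,25],-1],[[0,0,28],[-280,-66,35],-1],[[0,0,31.7],[-320,-75,45],-1],[[0,0,31.7],[-360,-84,52],-1],[[0,0,31.7],[-400,-94,60],-1]]'; python3 plan.py 0.505 -0.11 0.33 -1.4937
```

```text
time_s: 1.77
tool_pos: [0.4993, -0.0919, 0.3705]
ee_rot: [-0.0, 0.678, 0.735, -0.0]
contact_force: [0.4, 1.7, -0.4]
gripper_width: -0.0003
gripper_force: 0.0
pos [ 0.49931565 -0.09186245  0.37047784] F [ 0.38793505  1.67024438 -0.35590109] t 1.7667 j [-0.27  0.4   0.47  2.14 -0.3   0.66  0.49]
turn [-0.04 -0.01  0.18] shift [-18.5   4.2  40.5]
```

Now over the collector, I'll look with the wrist camera to refine the pose.

```bash
python3 - <<'E'
from h import *
import json
o=r.observe(); im=r.grab_frame("wrist")
np.savez("w1.npz",q=o["ee_rot"],p=o["tool_pos"])
im=im[:,:,::-1].copy(); cv2.imwrite("pics/w1raw.png",im)
c,s=np.cos(-1.4937),np.sin(-1.4937)
M=np.array([[-115,75,34],[112,75,41],[112,-75,41],[-115,-75,34],[92,0,48],[93,-50,50],[46,0,45]])/1e3
P=M@np.array([[c,s,0],[-s,c,0],[0,0,1]])+[.5057,-.0901,0]
u=w2pix("wrist",P,o);print(np.round(u,1))
for k in u: cv2.circle(im,tuple(int(round(v)) for v in k),3,(0,255,0),1)
cv2.imwrite("pics/w1.png",im)
E
```

```text
[[405.6  64. ]
 [391.5 277.3]
 [260.8 276.8]
 [250.5  63.3]
 [326.4 264.3]
 [281.  265.8]
 [326.8 224.2]]
```

View pics/w1.png

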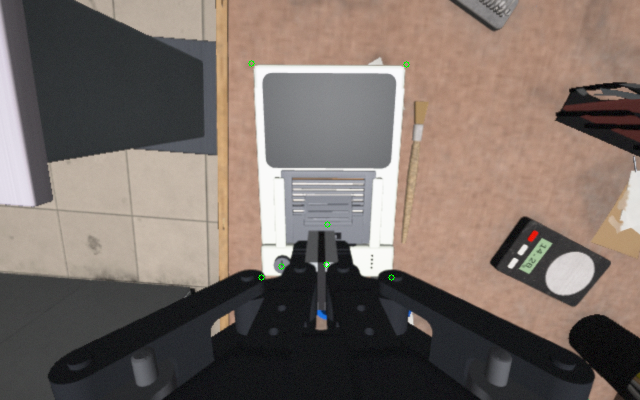

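The overlay agrees to about 2 mm: knob at (281,264), right edge at x=392–406. I'll go over the tab.

```bash
python3 plan.py 0.5128 -0.1819 0.2364 -1.4937
```

```text
pos [ 0.50142319 -0.1009718   0.37067647] F [ 2.37978037 -6.03149175  0.51358076] t 1.8167 j [-0.26  0.41  0.48  2.13 -0.29  0.66  0.49]
turn [ 0.26  0.51 -0.48] shift [-80.3   5.2 135. ]
```

```bash
python3 -m jog '[[[0,0,0],[-25,2,15],-1],[[0,0,0],[-50,4,35],-1],[[0,0,0],[-75,5,60],-1],[[0,0,0],[-78,5,90],-1],[[0,0,0],[-78,5,112],-1],[[0,0,0],[-78,5,120],-1],[[0,0,0],[-78,5,120],-1],[[0,0,0],[-78,5,120],-1]]'; python3 plan.py 0.5128 -0.1819 0.2364 -1.4937
```

```text
time_s: 2.48
tool_pos: [0.5102, -0.1672, 0.2514]
ee_rot: [-0.0, 0.678, 0.735, -0.0]
contact_force: [-0.1, 0.4, 0.2]
gripper_width: -0.0
gripper_force: 0.0
pos [ 0.51021983 -0.16718129  0.25137808] F [-0.13241328  0.35167257  0.22635241] t 2.4833 j [ 0.    0.62  0.32  2.15 -0.44  0.44  0.75]
turn [-0.02 -0.02  0.19] shift [-14.9   1.4  15. ]
```

```bash
python3 -m jog '[[[0,0,0.2],[-8,1,0],-1],[[0,0,0.2],[-15,1.4,8],-1],[[0,0,0.2],[-15,1.4,16],-1],[[0,0,0.2],[-15,1.4,24],-1],[[0,0,0.2],[-15,1.4,26],-1],[[0,0,0.2],[-15,1.4,26],-1],[[0,0,0.2],[-15,1.4,26],-1]]'; python3 - <<'E'
from h import *
o=r.observe();print(o["tool_pos"],o["contact_force"])
a=r.grab_frame("side")[235:325,275:405,::-1]; cv2.imwrite("pics/s2.png",cv2.resize(a,None,fx=6,fy=6,interpolation=2))
E
```

```text
time_s: 3.07
tool_pos: [0.5125, -0.1822, 0.2249]
ee_rot: [-0.0, 0.68, 0.734, -0.0]
contact_force: [0.3, -0.4, 0.9]
gripper_width: 0.0
gripper_force: 0.0
[ 0.51253673 -0.18217236  0.22488042] [ 0.34874455 -0.38946344  0.91380591]
```

View pics/s2.png

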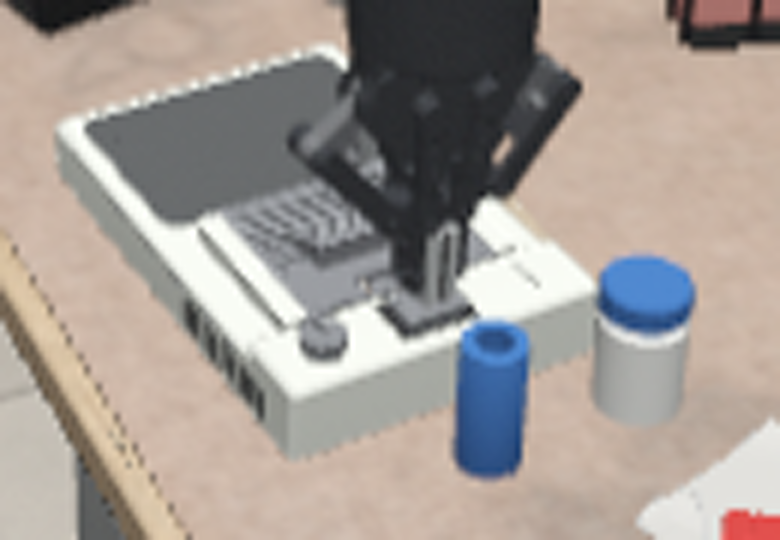

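The fingertip stands just above the middle of the tab (430,295), clear of the tube and knob. Now to press.

```bash
python3 -m jog '[[[0,0,0],[0,0,2],-1],[[0,0,0],[0,0,4],-1],[[0,0,0],[0,0,6],-1],[[0,0,0],[0,0,7.5],-1],[[0,0,0],[0,0,8.5],-1],[[0,0,0],[0,0,8.5],-1],[[0,0,0],[0,0,8.5],-1]]'
```

```text
time_s: 3.7
tool_pos: [0.5129, -0.1825, 0.2172]
ee_rot: [0.0, 0.68, 0.734, 0.0]
contact_force: [-1.2, 1.5, 6.0]
gripper_width: -0.0003
gripper_force: 2.8
```

```bash
python3 -m jog '[[[0,0,0],[0,0,1],-1],[[0,0,0],[0,0,2],-1],[[0,0,0],[0,0,2.5],-1],[[0,0,0],[0,0,2.5],-1],[[0,0,0],[0,0,2.5],-1]]';  python3 - <<'E'
from h import *
a=r.grab_frame("side")[235:325,275:405,::-1]; cv2.imwrite("pics/s3.png",cv2.resize(a,None,fx=6,fy=6,interpolation=2))
E
```

```text
time_s: 4.12
tool_pos: [0.5129, -0.1827, 0.2156]
ee_rot: [0.0, 0.68, 0.733, 0.001]
contact_force: [-1.7, 1.5, 12.6]
gripper_width: 0.0002
gripper_force: 6.3
```

View pics/s3.png

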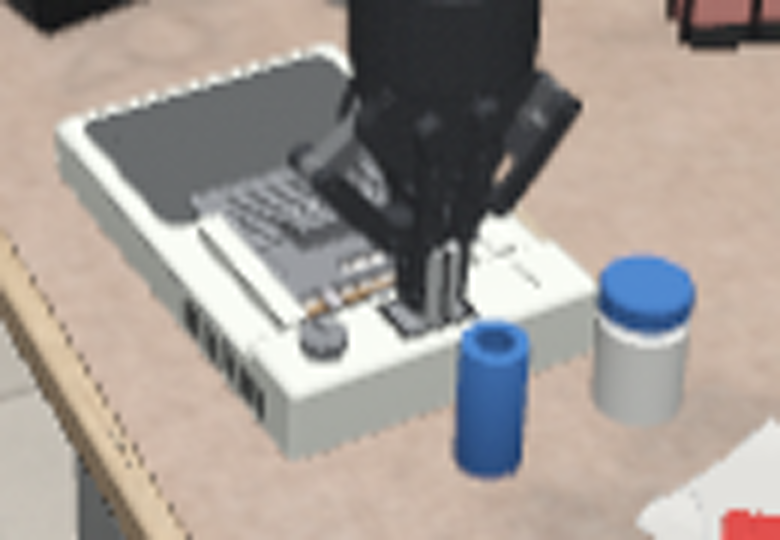

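The cover has sprung free: a gap with the pins shows at its rear edge, (305–390, 265–305). I'll lift, move behind the ridge and come down.

```bash
python3 -m jog '[[[0,0,0],[0,0,-12],-1],[[0,0,0],[0,0,-26],-1],[[0,0,0],[20,0,-26],-1],[[0,0,0],[40,0,-26],-1],[[0,0,0],[40,0,-26],-1],[[0,0,0],[40,0,-16],-1],[[0,0,0],[40,0,-8],-1],[[0,0,0],[40,0,-4],-1],[[0,0,0],[40,0,-4],-1]]'; python3 plan.py 0.5128 -0.1819 0.2174 -1.4937
```

```text
time_s: 4.92
tool_pos: [0.5091, -0.1435, 0.2168]
ee_rot: [-0.001, 0.68, 0.733, -0.001]
contact_force: [0.4, -0.3, -0.4]
gripper_width: -0.0002
gripper_force: 0.0
pos [ 0.50908484 -0.14346192  0.21676736] F [ 0.37397889 -0.25505534 -0.40890502] t 4.9167 j [-0.01  0.67  0.27  2.17 -0.49  0.36  0.74]
turn [-0.14 -0.01 -0.14] shift [-38.6   0.8  -0.6]
```

```bash
python3 -m jog '[[[0,0,0],[5,0,0],-1],[[0,0,0],[9,0,0],-1],[[0,0,0],[13,0,0],-1],[[0,0,0],[18,0,0],-1],[[0,0,0],[23,0,0],-1],[[0,0,0],[28,0,0],-1],[[0,0,0],[33,0,0],-1],[[0,0,0],[38,0,0],-1],[[0,0,0],[43,0,0],-1],[[0,0,0],[45,0,0],-1]]'
python3 -m jog '[[[0,0,0],[5,0,0],-1],[[0,0,0],[10,0,0],-1],[[0,0,0],[15,0,0],-1],[[0,0,0],[20,0,0],-1],[[0,0,0],[25,0,0],-1],[[0,0,0],[30,0,0],-1],[[0,0,0],[34,0,0],-1],[[0,0,0],[37,0,0],-1],[[0,0,0],[39,0,0],-1],[[0,0,0],[40,0,0],-1]]'; python3 - <<'E'
from h import *
o=r.observe();im=r.grab_frame("side");a=im[225:325,265:405,::-1]; cv2.imwrite("pics/s4.png",cv2.resize(a,None,fx=5,fy=5,interpolation=2))
E
```

```text
time_s: 5.75
tool_pos: [0.5062, -0.0967, 0.2183]
ee_rot: [-0.0, 0.679, 0.734, 0.0]
contact_force: [0.6, -1.8, 0.7]
gripper_width: -0.0003
gripper_force: 0.5
time_s: 6.58
tool_pos: [0.5031, -0.0574, 0.2182]
ee_rot: [-0.0, 0.679, 0.734, -0.0]
contact_force: [1.1, -0.9, 0.3]
gripper_width: -0.0003
gripper_force: 0.4
```

View pics/s4.png

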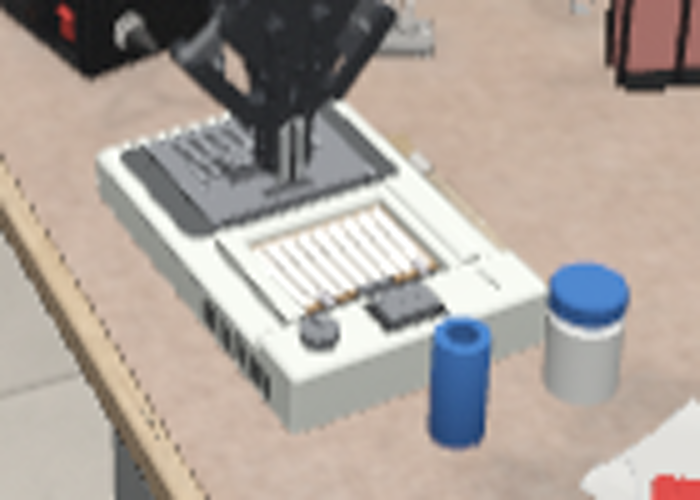

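The cover lies on the rest, square, with its rear edge at (215,235)–(400,175), clear of the rails, and the filter bay is open. I'll back off, lift and check.

```bash
python3 -m jog '[[[0,0,0],[-3,0,0],-1],[[0,0,0],[-6,0,0],-1],[[0,0,0],[-6,0,-10],-1],[[0,0,0],[-6,0,-35],-1],[[0,0,0],[-40,0,-70],-1],[[0,0,0],[-75,0,-105],-1],[[0,0,0],[-110,0,-130],-1],[[0,0,0],[-140,0,-150],-1],[[0,0,0],[-140,0,-150],-1],[[0,0,0],[-140,0,-150],-1]]'; python3 - <<'E'
from h import *
a=r.grab_frame("side")[225:325,265:405,::-1]; b=r.grab_frame("top")[185:260,325:435,::-1]
a=cv2.resize(a,(400,286),interpolation=2); b=cv2.resize(b,(400,273),interpolation=2)
cv2.imwrite("pics/s5.png",np.vstack([a,b])); o=r.observe(); print(o["time_s"],o["contact_force"],abs(o["qvel"]).max())
E
```

```text
time_s: 7.47
tool_pos: [0.5138, -0.2016, 0.3714]
ee_rot: [0.004, 0.682, 0.731, 0.001]
contact_force: [0.4, -0.5, -0.5]
gripper_width: 0.0
gripper_force: 0.0
7.5667 [-0.29107205  0.79157487 -0.03390218] 0.03573042858332447
```

View pics/s5.png

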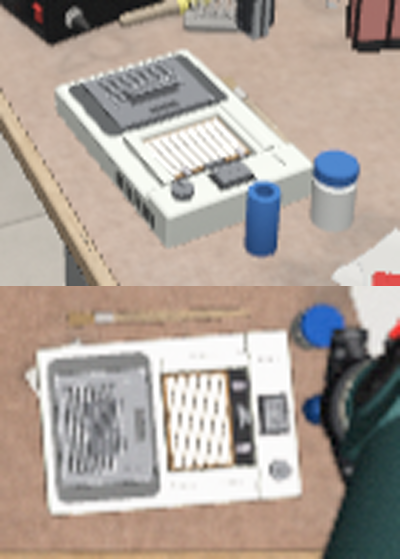

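The cover lies flat on the pad, clear of the bay. The jar, tube and brush have not moved and the tool is free, so I'm handing in.

```bash
python3 -c "
from station import r
print(r.finish_job())"
```

```text
the job is handed in; nothing more can be done
None
```

The job is handed in: I pressed the tab until the cover sprang free, then pushed it fully out of the rails; the last pictures show it flat on the hand rest, with the jar, tube and brush unmoved, at about 7.6 s on the robot's clock.

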